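Gang three printing blocks in the pedal tray

ROBOT

A 6-joint arm with a two-finger parallel gripper is mounted at the origin on the work surface. World frame = base frame: x ahead of the robot, y to its left, z up, the work surface at z = 0. Lengths are in mm, angles in rad, forces in N, time in s.
With the tool pointing down it reaches from about 325 to 900 mm from the base axis. Payload 6.1 kg.
Tool frame: the origin (TCP) lies midway between the tips of the shut fingers; the grasp point (between the pads) lies 19 mm behind it; z points along the fingers, y is the line along which they close (so a half turn about z gives the same grasp; the last joint's range is limited). The gripper opens to 85 mm and grips with 20 to 120 N. Pads are 22 mm wide; open, the fingers measure 114 mm over their backs; the gripper's body (76 mm by 85 mm) begins 54 mm behind the grasp point. The pads swing forward as they close: fully open they stand 13 mm farther back than shut.
Start: joints at [-1.358, 0.22, 1.526, -0, 1.395, -0.126], TCP at [207.715, -589.466, 231.3] pointing down, gripper open.
Joint ranges: [-2.98, 2.98], [-0.91, 2.08], [0.09, 2.57], [-1.24, 4.39], [0.2, 2.65], [-2.68, 2.68]. Speed limits (rad/s): [2.57, 2.57, 3.01, 3.14, 3.14, 3.14].

INTERFACE

Orientations are given as a rotation vector (axis times angle).
In Python, from station import status, imaging, job gives the robot as it stands.
- The arm moves only by the tool play_rows, never from a script. Its argument "moves" is text: rows parted by semicolons, each of 7 numbers parted by spaces: the shift along the tool's x, y, z in units of 250 mm (1.0 is 250 mm), then the turn, a rotation vector about the tool's x, y, z in units of 45 degrees (1.0 is 45 degrees), then the closure, from -1 (fully open) to 1 (shut). A call has 1 to 10 rows; each row is the pose to reach, as a shift and turn from the pose commanded when the call began, along the tool's axes at that moment; what a row does not reach only later rows make up. A row lasts 1/10 s, in which the tool goes at most 50 mm and 8.59 degrees, less where a joint would pass 70% of its speed; a pose out of reach is approached as far as the arm can. A call with a number of a shift or a turn outside -1 to 1 is refused whole. A call with a gripper value outside its range is refused whole. The fingers move at their own pace and stop on an object; "grip_force" is the grip in N (left out, the last holds). Time passes only in rows, so rows that repeat a pose let the fingers close. It gives the time, the measured TCP pose, the force, the opening and the grip force at its end, in the units of the state.
- status.observe(): the state, without advancing time (a new reading comes with each control period).
- imaging.get_image(name): name is "scene" or "top"; returns a dict with "image" (384x512x3 uint8, red, green, blue), "range_z" (384x512 float32, mm along the optical axis (not along the pixel's ray), 0 where there is no reading), "fx", "fy", "cx", "cy" (pixels), "rvec" (rotation vector, rad) and "tvec" (3), from world to camera coordinates, as OpenCV has them. Camera axes: x right, y down, z forward; pixel columns grow to the right and rows downward; lengths in mm; the calibration is good to about 2 mm. A picture is of the moment at which its call begins.
- job.hand_in(): hands the job in; it is judged then, once.
The state is a dict: "time_s": time; "joint_positions": joint angles; "joint_velocities": joint speeds; "effort": joint torques, N m; "eef_pos": TCP position; "ee_rot": TCP orientation; "ft_force": force on the tool from outside, world axes, zero at the start; "moment": the same for the moment, N m; "finger_gap": finger opening in mm; "grasp_force": force on a finger pad.
Only numpy, scipy, OpenCV 4.12 (cv2) and the standard library are available. Lean on these libraries where they do the work, as an engineer would, in place of code of your own. Each camera call takes 0.05 s, during which the arm holds its last target. There are 200 camera calls.

TASK

Put exactly three of the five printing blocks from the sloping rack into the grey gang tray, rubber face down, side by side between the rails with their long sides facing the steel head stop; set them down, do not drop them, and leave the other two in the rack. Then press the blue pedal down until it comes up solid, with the blocks packed tight between pusher and head stop, lean on it firmly with about 20 N (no forcing) for about half a second, and let it spring back up. Do not disturb the bottle, the tin or the ink roller.

Things in the scene. Friction and masses are not known exactly. Their poses are not given: they have to be found in the camera images.
- block1: wooden hand-printing block, one of five alike: base 100 (its x) x 40 (y) x 24 mm, rubber face underneath; in the middle of its top a red bar handle 24 (x) x 32 (y) mm, from 24 to 62 mm above the underside: pinch it across the 24 mm, fingers closing along x. 0.12 to 0.25 kg. Origin: centre of the underside; z up through the handle
- block2: wooden hand-printing block, one of five alike: base 100 (its x) x 40 (y) x 24 mm, rubber face underneath; in the middle of its top a red bar handle 24 (x) x 32 (y) mm, from 24 to 62 mm above the underside: pinch it across the 24 mm, fingers closing along x. 0.12 to 0.25 kg. Origin: centre of the underside; z up through the handle
- block3: wooden hand-printing block, one of five alike: base 100 (its x) x 40 (y) x 24 mm, rubber face underneath; in the middle of its top a red bar handle 24 (x) x 32 (y) mm, from 24 to 62 mm above the underside: pinch it across the 24 mm, fingers closing along x. 0.12 to 0.25 kg. Origin: centre of the underside; z up through the handle
- block4: wooden hand-printing block, one of five alike: base 100 (its x) x 40 (y) x 24 mm, rubber face underneath; in the middle of its top a red bar handle 24 (x) x 32 (y) mm, from 24 to 62 mm above the underside: pinch it across the 24 mm, fingers closing along x. 0.12 to 0.25 kg. Origin: centre of the underside; z up through the handle
- block5: wooden hand-printing block, one of five alike: base 100 (its x) x 40 (y) x 24 mm, rubber face underneath; in the middle of its top a red bar handle 24 (x) x 32 (y) mm, from 24 to 62 mm above the underside: pinch it across the 24 mm, fingers closing along x. 0.12 to 0.25 kg. Origin: centre of the underside; z up through the handle
- rack: fixed plywood rack, one block in each of 5 lanes 52 mm apart along its y, long side up it. The slope falls to +x at 0.45 rad; blocks and handles lean so to +x. A ledge at right angles to the slope, 14 mm high, holds their lower ends; 8 mm high strips part the lanes. Origin: on the table, 50 mm under the slope's surface at the block centres; top edge 90 mm above the table
- tray: fixed grey gang tray. Origin: on the table under the bed centre; z up. Bed 12 mm above the table. Aluminium rails along its y, inner faces at x = -54 and +54 mm, 14 mm above the bed: blocks lie across, their 100 mm along x, 4 mm clear at each end. Head stop at the +y end; at the -y end the pusher and beyond it the pedal
- bed (a point): centre of the bed's surface, 12 mm above the tray's origin, same axes
- head: steel head stop, a bar 106 mm across the tray, 20 mm high, fixed on the bed at the +y end but set to a different place each time (face at y = 72 to 86 mm in the tray). Origin: middle of the foot of its face towards the blocks, on the bed; axes as the tray's, so blocks lie at negative y
- pusher: brass pusher bar, 100 mm across the tray, 20 mm high above the bed. Origin: middle of the foot of its face towards the blocks, on the bed; axes as the tray's. Pedal up: at y = -71.5 mm in the tray, leaving 143 to 158 mm to the head stop for three 40 mm blocks. Linked to the pedal: it moves 10 mm to +y for each 0.1 rad
- pedal_pad (a point): centre of the top of the blue pedal pad (80 mm along x, 55 mm across), 80 mm from its hinge, which runs along the tray's x at y = -140 mm, z = 36 mm. It moves with the pedal. Pedal up, the pad slopes 0.33 rad, outer end (-y) high; pressed from above it goes down 18 to 30 mm before three blocks stop it, then nearly level
- pedal (a joint): pedal angle, 0 = up, growing as it is pressed; with three blocks it comes up solid where they are packed tight, at 0.2 to 0.4 rad (0.45 with too few). Its spring takes 3 N at the pad to start, 5 N when deep; sliding the blocks adds 2 to 6 N; then force climbs steeply, and 20 N at the pad squeezes the blocks with about 12 N. Springs back by itself
- bottle: bystander: white plastic bottle, 60 mm across, 165 mm high; origin at the centre of its underside
- tin: bystander: ink tin with a yellow label, 80 mm across, 75 mm high; origin at the centre of its underside
- brayer: bystander: black rubber ink roller lying on the table, roller 100 mm long and 36 mm across along its y, wooden handle reaching 130 mm towards its -x; origin on the table under the roller
Not all that is in view belongs to the job. Leave any green or orange look-alike of the block2 alone.

How it is judged:
By the outcome, as a careful person would: the job done as asked, in the order asked, and still so for the second after the job is handed in, with the robot touching nothing.
It also fails if it takes over 72 s, if anything falls off the work surface, if the arm or the gripper's body presses on something with over 40 N, if the wrist force passes 120 N, or if a joint passes its speed limit or range.

## Working session

There is one attempt and no reset: what is moved stays moved. The work goes in short steps, Python scripts to look and compute and a tool call to move; the robot and the scene stay as the last step left them, time stands still between calls to the robot, and variables do not carry over. Pictures are saved under pics/ and viewed, at most 10 in all, crops included, and the job is handed in when it is done.

Besides the shell and the picture viewer there is one more tool, called after "Emit:" by a JSON object that holds its "name" and its "arguments", one argument or row to a line. play_rows: Moves the arm, as the interface text tells. Shifts and turns lie within -1 to 1; 1 stands for 250 mm of shift or 45 degrees of turn. Its arguments: {"type":"object","properties":{"moves":{"type":"string"},"grip_force":{"type":"number"}},"required":["moves"]}

```bash
ls; mkdir -p pics
python3 - <<'E'
from station import status, imaging
import cv2,numpy as np
for n in("scene","top"):
    d=imaging.get_image(n); np.savez(f"{n}0.npz",**d)
    cv2.imwrite(f"pics/{n}0.png",d["image"][:,:,::-1])
    R=cv2.Rodrigues(np.array(d["rvec"],float))[0]; print(n,d["fx"],d["cx"],d["cy"],-R.T@np.array(d["tvec"]).ravel(),R[2])
print(status.observe())
E
```

```text
pics
scene 479.64160895945713 249.88815016835983 181.95048674328453 [1417.48636517  830.53733493  829.61994275] [-0.64473712 -0.55399892 -0.52668704]
top 460.78584622790925 260.6548261418368 189.11294614889334 [ 301.79334159   20.94763961 1183.18613966] [ 0.18272294  0.01377951 -0.98306788]
{'time_s': 0.1, 'joint_positions': array([-1.35813681e+00,  2.21159912e-01,  1.52750488e+00,  3.35724431e-05,
        1.39472923e+00, -1.26121287e-01]), 'joint_velocities': array([-0.00024   , -0.00072902, -0.00410861,  0.00045259, -0.00075653,
        0.00024775]), 'effort': array([ 1.66080721e-03, -4.98244357e+01, -3.90547872e+01, -1.97671184e-04,
        5.73717742e-03,  1.86756586e-05]), 'eef_pos': array([ 207.58680435, -588.9288665 ,  230.29649126]), 'ee_rot': array([-3.09485552e+00, -5.29301638e-01,  7.04918524e-05]), 'ft_force': array([ 0.12610795, -0.05012907,  0.59759813]), 'moment': array([0.02576716, 0.04577188, 0.01092801]), 'grasp_force': 0.0, 'finger_gap': 85.42240876257182}
```

View pics/top0.png

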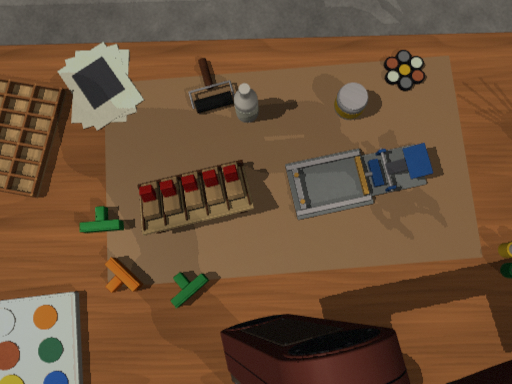

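View pics/scene0.png

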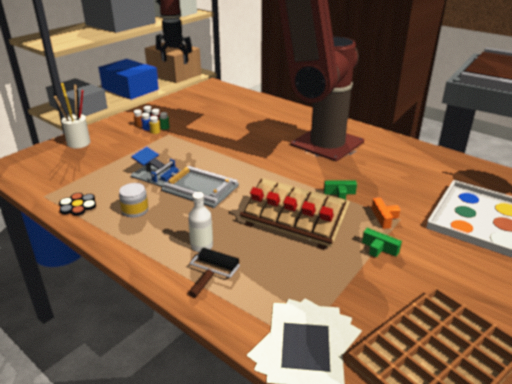

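```bash
cat > h.py <<'E'
import cv2,numpy as np
from station import status, imaging
def cam(n):
    d=imaging.get_image(n); return d
def pts(d):
    Z=np.asarray(d["range_z"],float); v,u=np.mgrid[:384,:512]
    R=cv2.Rodrigues(np.array(d["rvec"],float))[0]; t=np.array(d["tvec"],float).ravel()
    P=np.stack([(u-d["cx"])/d["fx"]*Z,(v-d["cy"])/d["fy"]*Z,Z],-1)
    return (P-t)@R
def proj(d,P):
    K=np.array([[d["fx"],0,d["cx"]],[0,d["fy"],d["cy"]],[0,0,1.]])
    return cv2.projectPoints(np.float64(P).reshape(-1,1,3),np.float64(d["rvec"]),np.float64(d["tvec"]),K,None)[0].reshape(-1,2)
E
python3 - <<'E'
from h import *
a=[dict(np.load(f"{n}0.npz")) for n in("top","scene")]
for n,d in zip(("top","scene"),a):
    P=pts(d); h=cv2.cvtColor(d["image"],cv2.COLOR_RGB2HSV); H,S,V=h[...,0],h[...,1],h[...,2]
    for nm,m in(("red",((H<5)|(H>174))&(S>190)&(V>60)),("blue",(H>100)&(H<118)&(S>150)&(V>60))):
        k,l,st,c=cv2.connectedComponentsWithStats(m.astype(np.uint8))
        for i in range(1,k):
            if st[i,4]<25: continue
            q=P[l==i]; q=q[q[:,2]>5]
            if len(q)==0 or not(250<np.median(q[:,0])<900):continue
            z=q[q[:,2]>np.percentile(q[:,2],95)-8] if nm=="red" else q
            print(n,nm,c[i].round(1),st[i,4],"med",np.median(q,0).round(1),"top",z.mean(0).round(1),"rng",np.ptp(z,0).round(),q[:,2].max().round(1))
d=a[0];c=cv2.resize(d["image"][135:225,275:440],None,fx=4.8,fy=4.8,interpolation=cv2.INTER_CUBIC);cv2.imwrite("pics/c1.png",c[:,:,::-1])
# height profile in tray region on top view
P=pts(d)
for v in(160,170,185,195,205):
    print(v,[tuple(P[v,u].round().astype(int)) for u in range(284,436,6)])
E
```

```text
top red [230.1 173. ] 187 med [543.2 108.9 101.7] top [548.7 109.5 105.7] rng [25. 32. 10.] 111.4
top red [209.5 177.9] 191 med [532.2 158.8 102.6] top [537.7 159.4 105.7] rng [25. 30.  9.] 110.3
top red [188.5 182.9] 194 med [520.8 209.2 103. ] top [525.1 208.5 115.9] rng [ 239.  206. 1082.] 1183.2
top red [166.7 188. ] 187 med [509.5 261.6 102.8] top [513.1 260.  115.9] rng [ 228.  256. 1081.] 1183.2
top red [146.1 192.8] 186 med [499.  310.4 102.3] top [504.2 311.5 106.3] rng [26. 31. 12.] 114.2
top blue [417.4 160.7] 697 med [ 572.4 -354.1   64.7] top [ 572.3 -353.2   66.3] rng [ 314.  406. 1132.] 1183.2
top blue [375.9 172.4] 245 med [ 554.  -258.5   26.1] top [ 551.9 -256.3   35.4] rng [ 288.  297. 1167.] 1183.2
scene red [256.6 193.8] 122 med [555.7 114.5  99.8] top [588.3 139.2 133.2] rng [873. 734. 728.] 829.6
scene red [272.8 198.4] 124 med [544.8 163.2  98.9] top [544.7 160.8 105. ] rng [21. 26.  8.] 109.3
scene red [289.9 203.2] 133 med [533.7 213.6  98.8] top [533.3 211.  105.8] rng [23. 28. 12.] 113.2
scene red [308.1 208.3] 142 med [521.5 265.   98.3] top [520.4 262.3 
[... 5825 characters left out ...]
), (np.int64(473), np.int64(-191), np.int64(12)), (np.int64(473), np.int64(-206), np.int64(12)), (np.int64(473), np.int64(-222), np.int64(6)), (np.int64(474), np.int64(-240), np.int64(-3)), (np.int64(473), np.int64(-254), np.int64(0)), (np.int64(473), np.int64(-270), np.int64(0)), (np.int64(473), np.int64(-286), np.int64(-1)), (np.int64(473), np.int64(-301), np.int64(-2)), (np.int64(473), np.int64(-318), np.int64(-6)), (np.int64(471), np.int64(-331), np.int64(1)), (np.int64(471), np.int64(-347), np.int64(0)), (np.int64(471), np.int64(-362), np.int64(1)), (np.int64(470), np.int64(-376), np.int64(4)), (np.int64(471), np.int64(-394), np.int64(-2)), (np.int64(470), np.int64(-410), np.int64(-3))]
```

View pics/c1.png

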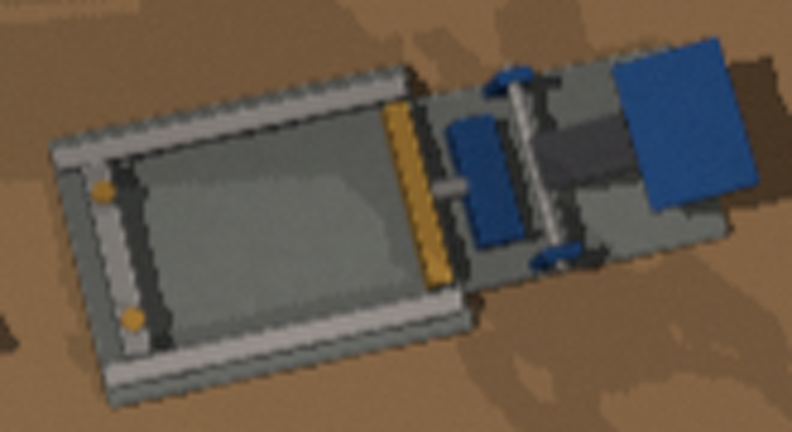

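```bash
cat >> h.py <<'E'
def ray(d,uv,z):
    R=cv2.Rodrigues(np.float64(d["rvec"]))[0]; t=np.float64(d["tvec"]).ravel(); C=-R.T@t
    uv=np.atleast_2d(np.float64(uv)); D=np.c_[(uv[:,0]-d["cx"])/d["fx"],(uv[:,1]-d["cy"])/d["fy"],np.ones(len(uv))]@R
    return C+D*((z-C[2])/D[:,2])[:,None]
def blobs(d,kind,amin=25):
    h=cv2.cvtColor(d["image"],cv2.COLOR_RGB2HSV).astype(int); H,S,V=h[...,0],h[...,1],h[...,2]
    m={"red":((H<6)|(H>172))&(S>165)&(V>35),"blue":(H>100)&(H<120)&(S>130)&(V>40),"brass":(H>12)&(H<28)&(S>165)&(V>70)}[kind]
    k,l,st,c=cv2.connectedComponentsWithStats(m.astype(np.uint8))
    return [(c[i],st[i,4],np.argwhere(l==i)[:,::-1]) for i in range(1,k) if st[i,4]>=amin]
E
python3 - <<'E'
from h import *
T,S=[dict(np.load(f"{n}0.npz")) for n in("top","scene")]
for n,d in(("top",T),("scene",S)):
    for k,z in(("red",88.7),("blue",60),("brass",22)):
        for c,a,px in blobs(d,k):
            p=ray(d,c,z)[0]
            if not(400<p[0]<650 and -420<p[1]<350):continue
            r=cv2.minAreaRect(px.astype(np.float32)); b=ray(d,cv2.boxPoints(r),z)
            print(n,k,c.round(1),a,p.round(1),"box",b[:,:2].round().tolist() if k!="red" else "")
c=lambda q:275+(np.array(q,float)+.5)/4.8-.5-np.array([0,140])
for nm,q,z in(("railTop inner",[(60,170),(410,94)],26),("railBot inner",[(105,365),(460,290)],26),("head face",[(108,165),(150,350)],32),("pusher front",[(385,108),(428,285)],12),("pad",[(612,68),(718,38),(757,185),(655,210)],62)):
    print(nm,ray(T,c(q),z).round(1).tolist())
d=S;g=cv2.resize(d["image"][140:215,125:245],None,fx=6.5,fy=6.5,interpolation=cv2.INTER_CUBIC);cv2.imwrite("pics/c2.png",g[:,:,::-1])
E
```

```text
top red [230.3 173. ] 200 [546.8 109.5  88.7] box 
top red [209.9 177.9] 205 [535.7 159.2  88.7] box 
top red [188.9 183. ] 214 [524.4 210.2  88.7] box 
top red [167.3 188. ] 219 [513.  262.7  88.7] box 
top red [147. 193.] 219 [502.  311.8  88.7] box 
top blue [417.3 160.7] 712 [ 573.8 -355.2   60. ] box [[605.0, -319.0], [620.0, -376.0], [543.0, -390.0], [528.0, -335.0]]
top blue [380.4 151.2] 26 [ 600.4 -265.3   60. ] box [[600.0, -252.0], [608.0, -275.0], [601.0, -278.0], [593.0, -254.0]]
top blue [375.8 172.4] 260 [ 546.3 -250.2   60. ] box [[577.0, -231.0], [583.0, -256.0], [517.0, -269.0], [511.0, -244.0]]
top blue [390.8 187.6] 29 [ 507.2 -284.5   60. ] box [[507.0, -271.0], [514.0, -295.0], [507.0, -297.0], [500.0, -273.0]]
top brass [269.3 230.6] 51026 [410.7  17.5  22. ] box [[59.0, 672.0], [973.0, 749.0], [932.0, -649.0], [40.0, -544.0]]
top brass [361.4 174.8] 177 [ 549.1 -222.2   22. ] box [[595.0, -207.0], [598.0, -219.0], [502.0, -238.0], [500.0, -226.0]]
scene red [256.7 193.9] 132 [547.1 107.5  88.7] box 
scene red [272.6 198.5] 137 [536.7 156.5  88.7] box 
scene re
[... 157 characters left out ...]
blue [144.7 156. ] 240 [ 574.9 -356.8   60. ] box [[603.0, -387.0], [509.0, -424.0], [541.0, -332.0], [630.0, -300.0]]
scene blue [168.5 172.9] 107 [ 598.  -211.2   60. ] box [[632.0, -212.0], [546.0, -248.0], [558.0, -209.0], [641.0, -175.0]]
scene brass [178.8 175.4] 79 [ 546.7 -224.5   22. ] box [[585.0, -228.0], [496.0, -244.0], [507.0, -221.0], [594.0, -206.0]]
railTop inner [[565.3, -31.8, 26.0], [602.7, -221.0, 26.0]]
railBot inner [[459.4, -52.3, 26.0], [495.3, -241.1, 26.0]]
head face [[566.0, -57.2, 32.0], [466.0, -75.8, 32.0]]
pusher front [[598.8, -210.0, 12.0], [500.7, -227.4, 12.0]]
pad [[604.8, -319.2, 62.0], [619.6, -375.5, 62.0], [540.7, -388.8, 62.0], [528.8, -335.5, 62.0]]
```

View pics/c2.png

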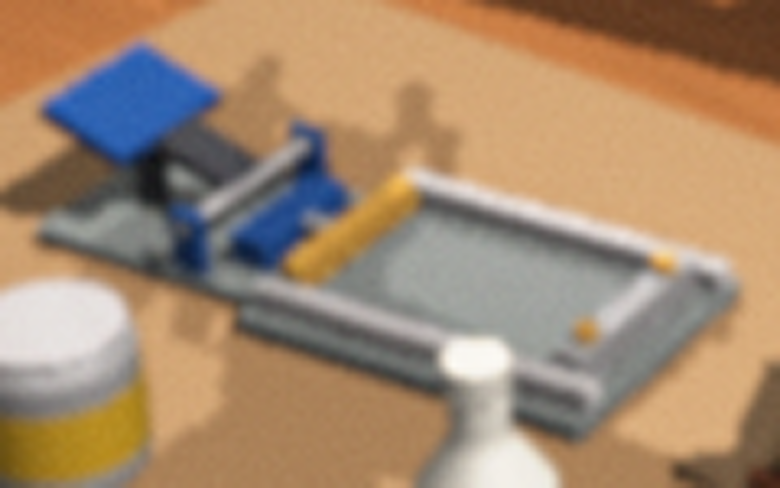

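```bash
cat >> h.py <<'E'
from scipy.spatial.transform import Rotation as Ro
n_=.45; ry=.219; ty=.19
def rack_R(yaw=ry,s=n_):
    rx=np.array([np.cos(yaw),np.sin(yaw),0]); z=-(np.sin(s)*rx+[0,0,np.cos(s)]); y=np.cos(s)*rx-[0,0,np.sin(s)]
    return np.c_[np.cross(y,z),y,z]
H=np.array([[546.95,108.5,88.7],[536.2,157.9,88.7],[524.8,208.7,88.7],[513.3,260.6,88.7],[502.05,310,88.7]])
RR=rack_R(); RT=rack_R(ty,0.); N=-RR[:,2]
M=np.array([531.2,-136.4]); TY=np.array([-np.sin(ty),np.cos(ty)])
def grasp(i,h): return H[i]+(h-43)*N     # TCP at height h above block underside, along normal
def place(yt,h): return np.r_[M+yt*TY,12+h]
def go(p,R):
    o=status.observe(); Rc=Ro.from_rotvec(o["ee_rot"]); s=Rc.inv().apply(np.array(p)-o["eef_pos"])/250
    r=(Rc.inv()*Ro.from_matrix(R)).as_rotvec()/(np.pi/4)
    f=max(1,np.abs(np.r_[s,r]).max()/.98)
    print("row",(s/f).round(3),(r/f).round(3),"frac",round(1/f,2))
def st():
    o=status.observe(); print(o["time_s"],o["eef_pos"].round(1),o["ft_force"].round(1),o["finger_gap"].round(1),o["joint_positions"].round(2))
E
python3 - <<'E'
from h import *
go(grasp(0,28)+[0,0,150],RR)
T=dict(np.load("top0.npz")); 
for nm,uv,z in(("bottle top",(243,90),165),("tin top",(352,96),75)): print(nm,ray(T,uv,z).round())
E
```

```text
row [ 0.979 -0.98   0.011] [ 0.209 -0.187 -0.814] frac 0.45
bottle top [[728.  72. 165.]]
tin top [[ 742. -199.   75.]]
```

Emit:
{"name": "play_rows", "arguments": {
  "moves": "0.98 -0.98 0 0 0 -0.8 -1;0.98 -0.98 0 0 0 -0.8 -1;0.98 -0.98 0 0 0 -0.8 -1;0.98 -0.98 0 0 0 -0.8 -1;0.98 -0.98 0 0 0 -0.8 -1;0.98 -0.98 0 0 0 -0.8 -1;0.98 -0.98 0 0 0 -0.8 -1;0.98 -0.98 0 0 0 -0.8 -1;0.98 -0.98 0 0 0 -0.8 -1;0.98 -0.98 0 0 0 -0.8 -1",
  "grip_force": 50
}}

```text
time_s: 1.1
eef_pos: [357.0, -277.7, 231.2]
ee_rot: [2.782, 1.46, -0.001]
ft_force: [-0.3, -0.1, 0.8]
finger_gap: 85.5
grasp_force: 0.0
```

```bash
python3 -c "
from h import *
st();go(grasp(0,28)+[0,0,150],RR)"
```

```text
Traceback (most recent call last):
  File "h.py", line 38, in st
    o=status.observe(); print(o["time_s"],o["eef_pos"].round(1),o["ft_force"].round(1),o["finger_gap"].round(1),o["joint_positions"].round(2))
                                                                                       ^^^^^^^^^^^^^^^^^^^^^
AttributeError: 'float' object has no attribute 'round'
```

```bash
sed -i 's/o\["finger_gap"\].round(1)/round(o["finger_gap"],1)/' h.py; python3 -c "
from h import *
st();go(grasp(0,28)+[0,0,150],RR)"
```

```text
1.1 [ 357.  -277.7  231.2] [-0.3 -0.1  0.8] 85.5 [-0.84 -0.21  1.96 -0.    1.39 -0.23]
row [ 0.98  -0.157  0.014] [ 0.314 -0.137 -0.599] frac 0.58
```

Emit:
{"name": "play_rows", "arguments": {
  "moves": "0.98 -0.16 0 0.3 -0.14 -0.6 -1;0.98 -0.16 0 0.3 -0.14 -0.6 -1;0.98 -0.16 0 0.3 -0.14 -0.6 -1;0.98 -0.16 0 0.3 -0.14 -0.6 -1;0.98 -0.16 0 0.3 -0.14 -0.6 -1;0.98 -0.16 0 0.3 -0.14 -0.6 -1;0.98 -0.16 0 0.3 -0.14 -0.6 -1"
}}

```text
time_s: 1.8
eef_pos: [463.8, -53.1, 230.7]
ee_rot: [-2.231, -1.96, 0.308]
ft_force: [-0.8, 0.2, -0.5]
finger_gap: 85.2
grasp_force: 0.0
```

```bash
python3 -c "
from h import *
st();go(grasp(0,28)+[0,0,130],RR)"
```

```text
1.8 [463.8 -53.1 230.7] [-0.8  0.2 -0.5] 85.2 [-0.23  0.05  1.73 -0.08  1.6  -0.09]
row [0.678 0.236 0.009] [ 0.236 -0.09  -0.431] frac 1.0
```

Emit:
{"name": "play_rows", "arguments": {
  "moves": "0.678 0.236 0.009 0.236 -0.09 -0.431 -1;0.678 0.236 0.009 0.236 -0.09 -0.431 -1;0.678 0.236 0.009 0.236 -0.09 -0.431 -1;0.678 0.236 0.009 0.236 -0.09 -0.431 -1;0.678 0.236 0.009 0.236 -0.09 -0.431 -1;0.678 0.236 0.009 0.236 -0.09 -0.431 -1;0.678 0.236 0.009 0.236 -0.09 -0.431 -1"
}}

```text
time_s: 2.5
eef_pos: [540.4, 105.1, 206.2]
ee_rot: [-1.767, -2.195, 0.501]
ft_force: [0.2, 0.2, 0.4]
finger_gap: 85.4
grasp_force: 0.0
```

```bash
python3 -c "
from h import *
st();go(grasp(0,105),RR);go(grasp(0,28),RR)"
```

```text
2.5 [540.4 105.1 206.2] [0.2 0.2 0.4] 85.4 [ 0.08  0.43  1.38 -0.06  1.78 -0.13]
row [0.008 0.23  0.163] [ 0.002 -0.001 -0.005] frac 1.0
row [0.008 0.229 0.471] [ 0.002 -0.001 -0.005] frac 1.0
```

Emit:
{"name": "play_rows", "arguments": {
  "moves": "0.008 0.23 0.16 0 0 0 -1;0.008 0.23 0.16 0 0 0 -1;0.008 0.23 0.26 0 0 0 -1;0.008 0.23 0.36 0 0 0 -1;0.008 0.23 0.44 0 0 0 -1;0.008 0.23 0.471 0 0 0 -1;0.008 0.23 0.471 0 0 0 -1"
}}

```text
time_s: 3.2
eef_pos: [539.8, 108.2, 74.7]
ee_rot: [-1.765, -2.195, 0.503]
ft_force: [0.2, 0.5, 0.2]
finger_gap: 85.2
grasp_force: 0.0
```

```bash
python3 -c "
from h import *
st();go(grasp(0,28),RR)
for n in('top','scene'):
  d=cam(n);u,v=proj(d,H[0])[0].astype(int);a=d['image'][v-40:v+45,u-50:u+50];cv2.imwrite('pics/g_%s.png'%n,cv2.resize(a,None,fx=4,fy=4)[:,:,::-1])
a=[cv2.imread('pics/g_%s.png'%n) for n in('top','scene')];cv2.imwrite('pics/g.png',np.hstack(a))"
```

```text
3.2 [539.8 108.2  74.7] [0.2 0.5 0.2] 85.2 [ 0.09  0.56  1.45 -0.06  1.57 -0.12]
row [-0.005  0.001 -0.003] [-0.    -0.001 -0.003] frac 1.0
```

View pics/g.png

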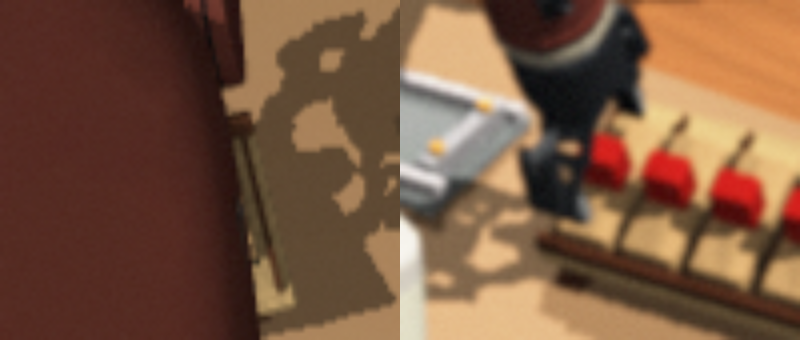

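In the scene view (right half) the open fingers stand up and down slope of the end handle (around 610,160 in the crop); the top view is hidden by the arm. Closing.

Emit:
{"name": "play_rows", "arguments": {
  "moves": "0 0 0 0 0 0 0.9;0 0 0 0 0 0 0.9;0 0 0 0 0 0 0.9;0 0 0 0 0 0 0.9;0 0 0 0 0 0 0.9;0 0 0 0 0 0 0.9;0 0 0 0 0 0 0.9;0 0 0 0 0 0 0.9;0 0 0 0 0 0 0.9;0 0 0 0 0 0 0.9",
  "grip_force": 50
}}

```text
time_s: 4.3
eef_pos: [539.5, 109.5, 76.2]
ee_rot: [-1.762, -2.196, 0.505]
ft_force: [-5.3, -0.6, 8.2]
finger_gap: 23.0
grasp_force: 53.1
```

Emit:
{"name": "play_rows", "arguments": {
  "moves": "0 0 -0.04 0 0 0 0.9;0 0 -0.12 0 0 0 0.9;0 0 -0.25 0 0 0 0.9;0 0 -0.38 0 0 0 0.9;0 0 -0.45 0 0 0 0.9;0 0 -0.45 0 0 0 0.9"
}}

```text
time_s: 4.9
eef_pos: [591.1, 120.8, 179.2]
ee_rot: [-1.768, -2.203, 0.495]
ft_force: [0.8, -0.1, -2.0]
finger_gap: 23.2
grasp_force: 52.2
```

```bash
python3 -c "
from h import *
st();go(place(46,28)+[0,0,110],RT)"
```

```text
4.9 [591.1 120.8 179.2] [ 0.8 -0.1 -2. ] 23.2 [ 0.1   0.57  1.24 -0.05  1.78 -0.12]
row [-0.768 -0.358  0.3  ] [-0.562  0.009  0.036] frac 1.0
```

Emit:
{"name": "play_rows", "arguments": {
  "moves": "-0.768 -0.358 0.3 -0.562 0.009 0.036 0.9;-0.768 -0.358 0.3 -0.562 0.009 0.036 0.9;-0.768 -0.358 0.3 -0.562 0.009 0.036 0.9;-0.768 -0.358 0.3 -0.562 0.009 0.036 0.9;-0.768 -0.358 0.3 -0.562 0.009 0.036 0.9;-0.768 -0.358 0.3 -0.562 0.009 0.036 0.9;-0.768 -0.358 0.3 -0.562 0.009 0.036 0.9;-0.768 -0.358 0.3 -0.562 0.009 0.036 0.9"
}}

```text
time_s: 5.7
eef_pos: [519.4, -90.7, 146.9]
ee_rot: [-1.997, -2.418, 0.008]
ft_force: [0.2, 0.2, -2.2]
finger_gap: 23.3
grasp_force: 52.1
```

```bash
python3 -c "
from h import *
st();go(place(46,28)+[0,0,50],RT)
for n in('top','scene'):
  d=cam(n);u,v=proj(d,place(0,20))[0].astype(int);a=d['image'][v-40:v+45,u-50:u+50];cv2.imwrite('pics/g_%s.png'%n,cv2.resize(a,None,fx=4,fy=4)[:,:,::-1])
a=[cv2.imread('pics/g_%s.png'%n) for n in('top','scene')];cv2.imwrite('pics/g2.png',np.hstack(a))"
```

```text
5.7 [519.4 -90.7 146.9] [ 0.2  0.2 -2.2] 23.3 [-0.32  0.07  1.86 -0.    1.22 -0.51]
row [-0.005  0.014  0.228] [-0.01  -0.001  0.   ] frac 1.0
```

View pics/g2.png

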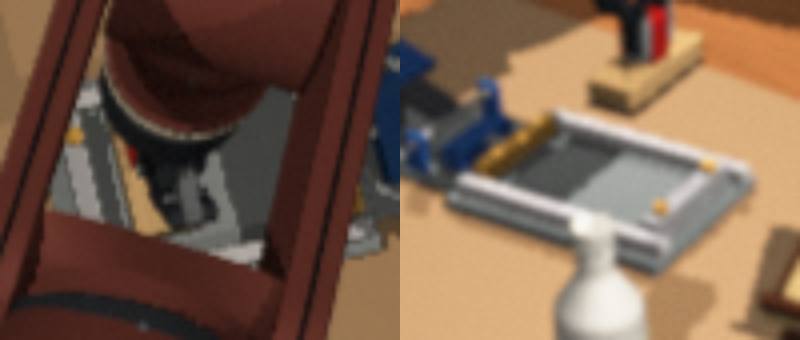

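The block hangs level in the grip (scene crop 645,75; tray below it). Lowering.

Emit:
{"name": "play_rows", "arguments": {
  "moves": "-0.005 0.014 0.12 -0.01 0 0 0.9;-0.005 0.014 0.228 -0.01 0 0 0.9;-0.005 0.014 0.32 -0.01 0 0 0.9;-0.005 0.014 0.38 -0.01 0 0 0.9;-0.005 0.014 0.404 -0.01 0 0 0.9;-0.005 0.014 0.404 -0.01 0 0 0.9"
}}

```text
time_s: 6.4
eef_pos: [522.2, -91.8, 45.8]
ee_rot: [-2.0, -2.422, -0.0]
ft_force: [-0.4, 0.0, -1.8]
finger_gap: 23.6
grasp_force: 52.1
```

```bash
python3 -c "
from h import *
st();go(place(46,28),RT)
d=cam('scene')
for nm,p in (('corner',0),):
  for c,a,px in blobs(d,'red'):
    print(c.round(1),a,ray(d,c,12+43+6)[0].round(1))
u,v=proj(d,place(0,20))[0].astype(int);a=d['image'][v-35:v+35,u-50:u+50];cv2.imwrite('pics/g3.png',cv2.resize(a,None,fx=7,fy=7,interpolation=2)[:,:,::-1])"
```

```text
6.4 [522.2 -91.8  45.8] [-0.4  0.  -1.8] 23.6 [-0.32  0.21  1.91  0.    1.02 -0.51]
row [0.002 0.002 0.023] [-0.001 -0.001  0.   ] frac 1.0
[ 79.8 107.9] 31 [ 483.5 -882.9   61. ]
[214.6 175. ] 41 [515.5 -89.2  61. ]
[272.8 198.6] 132 [503.5 131.7  61. ]
[289.7 203.2] 142 [491.5 183.2  61. ]
[307.9 208.3] 151 [479.4 237.   61. ]
[325.8 213.4] 156 [468.1 288.7  61. ]
```

View pics/g3.png

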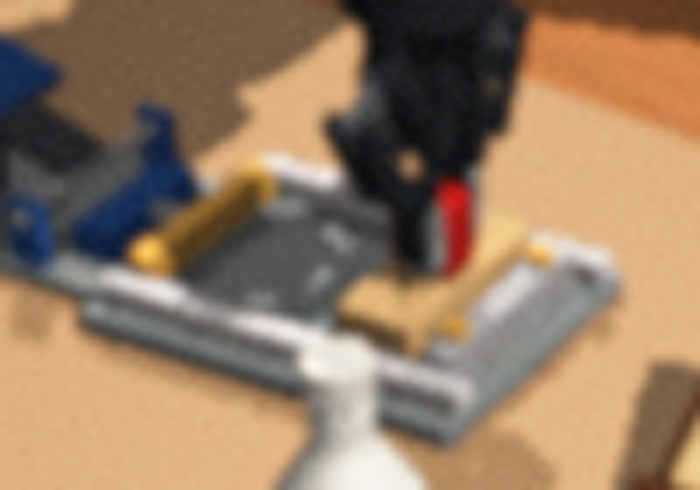

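The block sits between the rails just short of the head stop (450,290), a few mm above the bed. Setting it down.

Emit:
{"name": "play_rows", "arguments": {
  "moves": "0.002 0.002 0.006 0 0 0 0.9;0.002 0.002 0.012 0 0 0 0.9;0.002 0.002 0.016 0 0 0 0.9;0.002 0.002 0.016 0 0 0 0.9"
}}

```text
time_s: 6.85
eef_pos: [522.9, -91.9, 42.7]
ee_rot: [2.001, 2.421, 0.001]
ft_force: [0.2, 0.4, -2.4]
finger_gap: 23.0
grasp_force: 52.1
```

Emit:
{"name": "play_rows", "arguments": {
  "moves": "0 0 0.004 0 0 0 0.9;0 0 0.008 0 0 0 0.9;0 0 0.008 0 0 0 0.9"
}}

```text
time_s: 7.15
eef_pos: [523.0, -91.8, 41.2]
ee_rot: [2.001, 2.421, 0.001]
ft_force: [-1.9, 0.8, 5.8]
finger_gap: 23.2
grasp_force: 53.0
```

Emit:
{"name": "play_rows", "arguments": {
  "moves": "0 0 0 0 0 0 0.2;0 0 0 0 0 0 -1;0 0 0 0 0 0 -1;0 0 0 0 0 0 -1;0 0 0 0 0 0 -1;0 0 -0.05 0 0 0 -1;0 0 -0.2 0 0 0 -1;0 0 -0.4 0 0 0 -1;0 0 -0.6 0 0 0 -1;0 0 -0.6 0 0 0 -1"
}}

```text
time_s: 8.15
eef_pos: [527.6, -93.4, 200.2]
ee_rot: [1.992, 2.411, 0.01]
ft_force: [1.1, 0.0, 0.6]
finger_gap: 85.5
grasp_force: 0.0
```

```bash
python3 -c "
from h import *
st();go(grasp(1,110),RR)"
```

```text
8.15 [527.6 -93.4 200.2] [1.1 0.  0.6] 85.5 [-0.32  0.02  1.81  0.    1.3  -0.51]
row [0.98  0.335 0.201] [ 0.588  0.001 -0.039] frac 0.99
```

Emit:
{"name": "play_rows", "arguments": {
  "moves": "0.99 0.338 0.203 0.588 0 -0.039 -1;0.99 0.338 0.203 0.588 0 -0.039 -1;0.99 0.338 0.203 0.588 0 -0.039 -1;0.99 0.338 0.203 0.588 0 -0.039 -1;0.99 0.338 0.203 0.588 0 -0.039 -1;0.99 0.338 0.203 0.588 0 -0.039 -1;0.99 0.338 0.203 0.588 0 -0.039 -1;0.99 0.338 0.203 0.588 0 -0.039 -1;0.99 0.338 0.203 0.588 0 -0.039 -1"
}}

```text
time_s: 9.05
eef_pos: [559.4, 165.6, 140.7]
ee_rot: [-1.755, -2.188, 0.506]
ft_force: [0.9, -0.5, 0.2]
finger_gap: 85.2
grasp_force: 0.0
```

```bash
python3 -c "
from h import *
st();go(grasp(1,29),RR)
d=cam('scene')
for c,a,px in blobs(d,'red'): print(c.round(1),a,ray(d,c,88.7)[0].round(1),ray(d,c,55)[0].round(1))"
```

```text
9.05 [559.4 165.6 140.7] [ 0.9 -0.5  0.2] 85.2 [ 0.16  0.57  1.31 -0.02  1.72 -0.05]
row [-0.012  0.006  0.286] [-0.013 -0.008  0.002] frac 1.0
[ 79.8 108.2] 32 [ 518.7 -819.2   88.7] [ 477.9 -894.2   55. ]
[211.2 177. ] 117 [562.8 -55.8  88.7] [524.  -96.1  55. ]
[272.8 198.5] 133 [536.4 156.7  88.7] [496.3 126.1  55. ]
[289.7 203.2] 143 [525.  206.6  88.7] [484.4 178.2  55. ]
[307.9 208.5] 151 [513.9 259.   88.7] [472.8 233.   55. ]
[325.8 213.3] 154 [502.  308.   88.7] [460.4 284.3  55. ]
```

Emit:
{"name": "play_rows", "arguments": {
  "moves": "-0.012 0.006 0.1 -0.013 -0.008 0 -1;-0.012 0.006 0.2 -0.013 -0.008 0 -1;-0.012 0.006 0.26 -0.013 -0.008 0 -1;-0.012 0.006 0.286 -0.013 -0.008 0 -1;-0.012 0.006 0.286 -0.013 -0.008 0 0.9;-0.012 0.006 0.286 -0.013 -0.008 0 0.9;-0.012 0.006 0.286 -0.013 -0.008 0 0.9;-0.012 0.006 0.286 -0.013 -0.008 0 0.9;-0.012 0.006 0.286 -0.013 -0.008 0 0.9;-0.012 0.006 0.286 -0.013 -0.008 0 0.9"
}}

```text
time_s: 10.1
eef_pos: [529.2, 158.0, 77.2]
ee_rot: [-1.757, -2.198, 0.506]
ft_force: [-6.3, -1.0, 9.9]
finger_gap: 23.0
grasp_force: 53.3
```

Emit:
{"name": "play_rows", "arguments": {
  "moves": "0 0 0 0 0 0 0.9;0 0 0 0 0 0 0.9;0 0 0 0 0 0 0.9"
}}

```text
time_s: 10.4
eef_pos: [529.2, 158.0, 77.1]
ee_rot: [-1.757, -2.198, 0.506]
ft_force: [-5.3, -1.2, 10.6]
finger_gap: 23.2
grasp_force: 53.3
```

Emit:
{"name": "play_rows", "arguments": {
  "moves": "0 0 -0.04 0 0 0 0.9;0 0 -0.12 0 0 0 0.9;0 0 -0.25 0 0 0 0.9;0 0 -0.38 0 0 0 0.9;0 0 -0.45 0 0 0 0.9;0 0 -0.45 0 0 0 0.9"
}}

```text
time_s: 11.0
eef_pos: [580.8, 169.3, 179.7]
ee_rot: [-1.762, -2.205, 0.496]
ft_force: [1.3, -0.5, -1.5]
finger_gap: 23.2
grasp_force: 52.1
```

```bash
python3 -c "
from h import *
st();go(place(1,28)+[0,0,110],RT)"
```

```text
11.0 [580.8 169.3 179.7] [ 1.3 -0.5 -1.5] 23.2 [ 0.17  0.57  1.23 -0.02  1.78 -0.06]
row [-0.98  -0.315  0.26 ] [-0.483  0.006  0.035] frac 0.86
```

Emit:
{"name": "play_rows", "arguments": {
  "moves": "-0.98 -0.315 0.26 -0.483 0 0.035 0.9;-0.98 -0.315 0.26 -0.483 0 0.035 0.9;-0.98 -0.315 0.26 -0.483 0 0.035 0.9;-0.98 -0.315 0.26 -0.483 0 0.035 0.9;-0.98 -0.315 0.26 -0.483 0 0.035 0.9;-0.98 -0.315 0.26 -0.483 0 0.035 0.9;-0.98 -0.315 0.26 -0.483 0 0.035 0.9;-0.98 -0.315 0.26 -0.483 0 0.035 0.9"
}}

```text
time_s: 11.8
eef_pos: [534.4, -91.4, 151.0]
ee_rot: [-1.967, -2.392, 0.091]
ft_force: [-0.1, -0.3, -2.1]
finger_gap: 23.0
grasp_force: 52.0
```

```bash
python3 -c "
from h import *
st();go(place(1,28)+[0,0,80],RT)"
```

```text
11.8 [534.4 -91.4 151. ] [-0.1 -0.3 -2.1] 23.0 [-0.29  0.15  1.77 -0.04  1.29 -0.47]
row [-0.17  -0.038  0.128] [-0.092  0.005  0.006] frac 1.0
```

Emit:
{"name": "play_rows", "arguments": {
  "moves": "-0.17 -0.038 0.06 -0.092 0.005 0.006 0.9;-0.17 -0.038 0.128 -0.092 0.005 0.006 0.9;-0.17 -0.038 0.128 -0.092 0.005 0.006 0.9;-0.17 -0.038 0.128 -0.092 0.005 0.006 0.9"
}}

```text
time_s: 12.2
eef_pos: [531.6, -134.4, 120.5]
ee_rot: [1.998, 2.424, -0.001]
ft_force: [-0.2, 0.7, -2.0]
finger_gap: 23.3
grasp_force: 51.8
```

```bash
python3 -c "
from h import *
st();go(place(1,33),RT)"
```

```text
12.2 [ 531.6 -134.4  120.5] [-0.2  0.7 -2. ] 23.3 [-0.39  0.15  1.83 -0.    1.17 -0.58]
row [-0.003 -0.003  0.302] [-0.     0.001  0.003] frac 1.0
```

Emit:
{"name": "play_rows", "arguments": {
  "moves": "-0.003 -0.003 0.15 0 0 0 0.9;-0.003 -0.003 0.24 0 0 0 0.9;-0.003 -0.003 0.29 0 0 0 0.9;-0.003 -0.003 0.302 0 0 0 0.9;-0.003 -0.003 0.308 0 0 0 0.9;-0.003 -0.003 0.314 0 0 0 0.9;-0.003 -0.003 0.314 0 0 0 0.9"
}}

```text
time_s: 12.9
eef_pos: [532.0, -137.5, 43.4]
ee_rot: [1.997, 2.42, 0.0]
ft_force: [0.1, 0.6, -1.7]
finger_gap: 23.7
grasp_force: 51.9
```

Emit:
{"name": "play_rows", "arguments": {
  "moves": "0 0.003 0.004 0 0 0 0.9;0 0.003 0.008 0 0 0 0.9;0 0.003 0.008 0 0 0 0.9"
}}

```text
time_s: 13.2
eef_pos: [532.6, -137.5, 42.3]
ee_rot: [1.998, 2.42, -0.0]
ft_force: [-3.0, 2.4, 9.4]
finger_gap: 23.2
grasp_force: 53.5
```

Emit:
{"name": "play_rows", "arguments": {
  "moves": "0 0 0 0 0 0 0.2;0 0 0 0 0 0 -1;0 0 0 0 0 0 -1;0 0 0 0 0 0 -1;0 0 0 0 0 0 -1;0 0 -0.05 0 0 0 -1;0 0 -0.2 0 0 0 -1;0 0 -0.4 0 0 0 -1;0 0 -0.6 0 0 0 -1;0 0 -0.6 0 0 0 -1"
}}

```text
time_s: 14.2
eef_pos: [536.5, -138.7, 200.2]
ee_rot: [1.989, 2.41, 0.006]
ft_force: [1.4, -1.2, 0.1]
finger_gap: 85.3
grasp_force: 0.0
```

```bash
python3 -c "
from h import *
st();go(grasp(2,110),RR)
d=cam('scene')
for c,a,px in blobs(d,'red'): print(c.round(1),a,ray(d,c,88.7)[0].round(1),ray(d,c,55)[0].round(1))"
```

```text
14.2 [ 536.5 -138.7  200.2] [ 1.4 -1.2  0.1] 85.3 [-0.39  0.06  1.76 -0.    1.3  -0.59]
row [0.98  0.235 0.139] [ 0.42   0.004 -0.027] frac 0.71
[ 79.8 108. ] 31 [ 517.7 -820.3   88.7] [ 476.8 -895.4   55. ]
[205.4 175.4] 245 [567.4 -76.   88.7] [ 528.8 -117.2   55. ]
[290.  203.3] 141 [525.  207.4  88.7] [484.4 179.1  55. ]
[307.9 208.4] 151 [513.8 258.8  88.7] [472.7 232.8  55. ]
[325.9 213.3] 156 [502.  308.3  88.7] [460.3 284.5  55. ]
```

Emit:
{"name": "play_rows", "arguments": {
  "moves": "0.98 0.235 0.139 0.42 0 -0.027 -1;0.98 0.235 0.139 0.42 0 -0.027 -1;0.98 0.235 0.139 0.42 0 -0.027 -1;0.98 0.235 0.139 0.42 0 -0.027 -1;0.98 0.235 0.139 0.42 0 -0.027 -1;0.98 0.235 0.139 0.42 0 -0.027 -1;0.98 0.235 0.139 0.42 0 -0.027 -1"
}}

```text
time_s: 14.95
eef_pos: [541.9, 116.0, 153.8]
ee_rot: [-1.824, -2.265, 0.378]
ft_force: [-0.0, 0.1, 0.7]
finger_gap: 85.4
grasp_force: 0.0
```

```bash
python3 -c "
from h import *
st();go(grasp(2,110),RR)"
```

```text
14.95 [541.9 116.  153.8] [-0.   0.1  0.7] 85.4 [ 0.09  0.39  1.51 -0.04  1.58 -0.12]
row [ 0.377  0.128 -0.023] [ 0.15  -0.004 -0.004] frac 1.0
```

Emit:
{"name": "play_rows", "arguments": {
  "moves": "0.377 0.128 -0.023 0.15 0 0 -1;0.377 0.128 -0.023 0.15 0 0 -1;0.377 0.128 -0.023 0.15 0 0 -1;0.377 0.128 -0.023 0.15 0 0 -1;0.377 0.128 -0.023 0.15 0 0 -1"
}}

```text
time_s: 15.45
eef_pos: [555.0, 211.7, 150.6]
ee_rot: [-1.773, -2.19, 0.497]
ft_force: [0.1, 0.3, 0.3]
finger_gap: 85.5
grasp_force: 0.0
```

```bash
python3 -c "
from h import *
st();go(grasp(2,29),RR)"
```

```text
15.45 [555.  211.7 150.6] [0.1 0.3 0.3] 85.5 [0.23 0.57 1.29 0.01 1.73 0.02]
row [ 0.013 -0.002  0.331] [ 0.004 -0.006 -0.01 ] frac 1.0
```

Emit:
{"name": "play_rows", "arguments": {
  "moves": "0.013 -0.002 0.12 0 -0.006 -0.01 -1;0.013 -0.002 0.24 0 -0.006 -0.01 -1;0.013 -0.002 0.31 0 -0.006 -0.01 -1;0.013 -0.002 0.331 0 -0.006 -0.01 -1;0.013 -0.002 0.331 0 -0.006 -0.01 -1;0.013 -0.002 0.331 0 -0.006 -0.01 0.9;0.013 -0.002 0.331 0 -0.006 -0.01 0.9;0.013 -0.002 0.331 0 -0.006 -0.01 0.9;0.013 -0.002 0.331 0 -0.006 -0.01 0.9;0.013 -0.002 0.331 0 -0.006 -0.01 0.9"
}}

```text
time_s: 16.45
eef_pos: [517.9, 209.4, 77.3]
ee_rot: [-1.76, -2.2, 0.502]
ft_force: [-5.0, -1.8, 9.5]
finger_gap: 23.5
grasp_force: 51.2
```

Emit:
{"name": "play_rows", "arguments": {
  "moves": "0 0 0 0 0 0 0.9;0 0 0 0 0 0 0.9;0 0 0 0 0 0 0.9;0 0 0 0 0 0 0.9"
}}

```text
time_s: 16.85
eef_pos: [517.9, 209.4, 77.3]
ee_rot: [-1.761, -2.2, 0.502]
ft_force: [-4.2, -0.7, 7.9]
finger_gap: 23.1
grasp_force: 50.8
```

Emit:
{"name": "play_rows", "arguments": {
  "moves": "0 0 -0.04 0 0 0 0.9;0 0 -0.12 0 0 0 0.9;0 0 -0.25 0 0 0 0.9;0 0 -0.38 0 0 0 0.9;0 0 -0.45 0 0 0 0.9;0 0 -0.45 0 0 0 0.9"
}}

```text
time_s: 17.45
eef_pos: [568.8, 220.6, 180.7]
ee_rot: [-1.765, -2.205, 0.492]
ft_force: [1.2, -0.6, -2.9]
finger_gap: 23.0
grasp_force: 50.1
```

```bash
python3 -c "
from h import *
st();go(place(-44,28)+[0,0,120],RT)"
```

```text
17.45 [568.8 220.6 180.7] [ 1.2 -0.6 -2.9] 23.0 [0.24 0.58 1.22 0.01 1.79 0.02]
row [-0.98  -0.246  0.173] [-0.357  0.005  0.025] frac 0.64
```

Emit:
{"name": "play_rows", "arguments": {
  "moves": "-0.98 -0.246 0.173 -0.357 0 0.025 0.9;-0.98 -0.246 0.173 -0.357 0 0.025 0.9;-0.98 -0.246 0.173 -0.357 0 0.025 0.9;-0.98 -0.246 0.173 -0.357 0 0.025 0.9;-0.98 -0.246 0.173 -0.357 0 0.025 0.9;-0.98 -0.246 0.173 -0.357 0 0.025 0.9;-0.98 -0.246 0.173 -0.357 0 0.025 0.9"
}}

```text
time_s: 18.15
eef_pos: [546.0, -36.6, 163.5]
ee_rot: [-1.921, -2.345, 0.202]
ft_force: [0.9, 0.9, -2.2]
finger_gap: 23.4
grasp_force: 50.3
```

```bash
python3 -c "
from h import *
st();go(place(-44,28)+[0,0,120],RT)"
```

```text
18.15 [546.  -36.6 163.5] [ 0.9  0.9 -2.2] 23.4 [-0.17  0.22  1.66 -0.07  1.41 -0.35]
row [-0.556 -0.134  0.039] [-0.214  0.006  0.01 ] frac 1.0
```

Emit:
{"name": "play_rows", "arguments": {
  "moves": "-0.556 -0.134 0.039 -0.214 0.006 0.01 0.9;-0.556 -0.134 0.039 -0.214 0.006 0.01 0.9;-0.556 -0.134 0.039 -0.214 0.006 0.01 0.9;-0.556 -0.134 0.039 -0.214 0.006 0.01 0.9;-0.556 -0.134 0.039 -0.214 0.006 0.01 0.9;-0.556 -0.134 0.039 -0.214 0.006 0.01 0.9"
}}

```text
time_s: 18.75
eef_pos: [541.2, -176.5, 160.8]
ee_rot: [1.994, 2.427, 0.002]
ft_force: [-1.1, -0.5, -2.2]
finger_gap: 23.5
grasp_force: 50.7
```

```bash
python3 -c "
from h import *
st();go(place(-45,34),RT)"
```

```text
18.75 [ 541.2 -176.5  160.8] [-1.1 -0.5 -2.2] 23.5 [-0.45  0.15  1.75  0.    1.25 -0.65]
row [-0.015 -0.01   0.459] [ 0.001 -0.001  0.007] frac 1.0
```

Emit:
{"name": "play_rows", "arguments": {
  "moves": "-0.019 -0.01 0.18 0 0 0.007 0.9;-0.019 -0.01 0.34 0 0 0.007 0.9;-0.019 -0.01 0.43 0 0 0.007 0.9;-0.019 -0.01 0.459 0 0 0.007 0.9;-0.019 -0.01 0.465 0 0 0.007 0.9;-0.019 -0.01 0.471 0 0 0.007 0.9;-0.019 -0.01 0.471 0 0 0.007 0.9"
}}

```text
time_s: 19.45
eef_pos: [541.3, -183.9, 45.4]
ee_rot: [1.999, 2.417, 0.002]
ft_force: [1.0, -0.3, -2.3]
finger_gap: 23.0
grasp_force: 50.7
```

```bash
python3 -c "
from h import *
st();go(place(-46,30),RT)"
```

```text
19.45 [ 541.3 -183.9   45.4] [ 1.  -0.3 -2.3] 23.0 [-0.47  0.3   1.81  0.    1.03 -0.65]
row [ 0.01  -0.004  0.014] [ 0.005  0.004 -0.002] frac 1.0
```

Emit:
{"name": "play_rows", "arguments": {
  "moves": "0.009 -0.004 0.004 0 0 0 0.9;0.009 -0.004 0.009 0 0 0 0.9;0.009 -0.004 0.014 0 0 0 0.9;0.009 -0.004 0.016 0 0 0 0.9;0.009 -0.004 0.016 0 0 0 0.9"
}}

```text
time_s: 19.95
eef_pos: [539.1, -181.8, 42.6]
ee_rot: [2.001, 2.418, 0.002]
ft_force: [-6.8, 3.4, 16.1]
finger_gap: 23.2
grasp_force: 53.2
```

Emit:
{"name": "play_rows", "arguments": {
  "moves": "0 0 -0.003 0 0 0 0.9;0 0 -0.003 0 0 0 0.2;0 0 -0.003 0 0 0 -1;0 0 -0.003 0 0 0 -1;0 0 -0.003 0 0 0 -1;0 0 -0.003 0 0 0 -1;0 0 -0.06 0 0 0 -1;0 0 -0.2 0 0 0 -1;0 0 -0.4 0 0 0 -1;0 0 -0.5 0 0 0 -1"
}}

```text
time_s: 20.95
eef_pos: [540.1, -182.5, 170.3]
ee_rot: [1.998, 2.414, 0.003]
ft_force: [0.9, -0.7, 0.2]
finger_gap: 85.4
grasp_force: 0.0
```

```bash
python3 -c "
from h import *
st()
pad=M+(-223.5)*TY
print(pad); RP=rack_R(ty+0.0,0.)
go(np.r_[pad,150],RP)
d=cam('scene')
u,v=proj(d,place(0,20))[0].astype(int);a=d['image'][v-45:v+35,u-70:u+60];cv2.imwrite('pics/g4.png',cv2.resize(a,None,fx=6,fy=6,interpolation=2)[:,:,::-1])"
```

```text
20.95 [ 540.1 -182.5  170.3] [ 0.9 -0.7  0.2] 85.4 [-0.46  0.13  1.74  0.    1.26 -0.65]
[ 573.40996303 -355.87794655]
row [-0.706  0.     0.085] [ 0.009  0.006 -0.002] frac 1.0
```

View pics/g4.png

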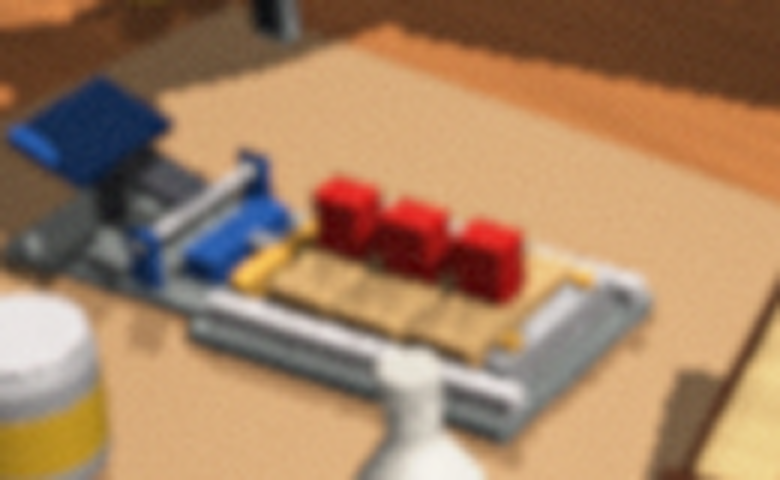

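Three blocks lie flat, side by side between the rails (handles at 348,215 / 412,240 / 487,260), pusher at left, head stop at right. Now the pedal.

Emit:
{"name": "play_rows", "arguments": {
  "moves": "-0.706 0 0.085 0.009 0.006 0 1;-0.706 0 0.085 0.009 0.006 0 1;-0.706 0 0.085 0.009 0.006 0 1;-0.706 0 0.085 0.009 0.006 0 1;-0.706 0 0.085 0.009 0.006 0 1;-0.706 0 0.085 0.009 0.006 0 1;-0.706 0 0.25 0.009 0.006 0 1;-0.706 0 0.34 0.009 0.006 0 1;-0.706 0 0.34 0.009 0.006 0 1;-0.706 0 0.34 0.009 0.006 0 1"
}}

```text
time_s: 22.0
eef_pos: [571.6, -353.8, 80.6]
ee_rot: [-1.997, -2.416, 0.003]
ft_force: [0.4, 0.2, -0.0]
finger_gap: -0.1
grasp_force: 0.0
```

```bash
python3 -c "
from h import *
st();pad=M+(-223.5)*TY;go(np.r_[pad,64],RT)"
```

```text
22.0 [ 571.6 -353.8   80.6] [ 0.4  0.2 -0. ] -0.1 [-0.67  0.47  1.5  -0.    1.17 -0.86]
row [-0.01   0.006  0.066] [-0.007 -0.005 -0.001] frac 1.0
```

Emit:
{"name": "play_rows", "arguments": {
  "moves": "-0.01 0.006 0.04 0 0 0 1;-0.01 0.006 0.064 0 0 0 1;-0.01 0.006 0.076 0 0 0 1;-0.01 0.006 0.088 0 0 0 1;-0.01 0.006 0.1 0 0 0 1;-0.01 0.006 0.11 0 0 0 1;-0.01 0.006 0.12 0 0 0 1;-0.01 0.006 0.128 0 0 0 1"
}}

```text
time_s: 22.8
eef_pos: [574.0, -358.9, 49.4]
ee_rot: [-2.002, -2.418, 0.004]
ft_force: [-0.4, -4.7, 7.2]
finger_gap: -0.2
grasp_force: 3.4
```

Emit:
{"name": "play_rows", "arguments": {
  "moves": "0.004 0 0.008 0 0 0 1;0.004 0 0.016 0 0 0 1;0.004 0 0.024 0 0 0 1;0.004 0 0.024 0 0 0 1"
}}

```text
time_s: 23.2
eef_pos: [574.1, -358.8, 44.0]
ee_rot: [-2.003, -2.419, 0.005]
ft_force: [-0.0, -5.6, 7.8]
finger_gap: -0.2
grasp_force: 3.6
```

Emit:
{"name": "play_rows", "arguments": {
  "moves": "0 0 0.008 0 0 0 1;0 0 0.014 0 0 0 1;0 0 0.02 0 0 0 1;0 0 0.02 0 0 0 1"
}}

```text
time_s: 23.6
eef_pos: [574.3, -358.9, 42.7]
ee_rot: [-2.003, -2.42, 0.006]
ft_force: [-8.3, 0.6, 27.6]
finger_gap: 0.2
grasp_force: 13.8
```

Emit:
{"name": "play_rows", "arguments": {
  "moves": "0 0 -0.005 0 0 0 1;0 0 -0.005 0 0 0 1"
}}

```text
time_s: 23.8
eef_pos: [574.2, -358.9, 42.8]
ee_rot: [-2.003, -2.42, 0.006]
ft_force: [-6.0, -2.5, 20.0]
finger_gap: 0.3
grasp_force: 10.2
```

```bash
python3 -c "
from h import *
st()
d=cam('scene')
u,v=proj(d,place(0,20))[0].astype(int);a=d['image'][v-45:v+35,u-70:u+60];cv2.imwrite('pics/g5.png',cv2.resize(a,None,fx=6,fy=6,interpolation=2)[:,:,::-1])"
```

```text
23.8 [ 574.2 -358.9   42.8] [-6.  -2.5 20. ] 0.3 [-0.67  0.52  1.51 -0.    1.11 -0.86]
```

View pics/g5.png

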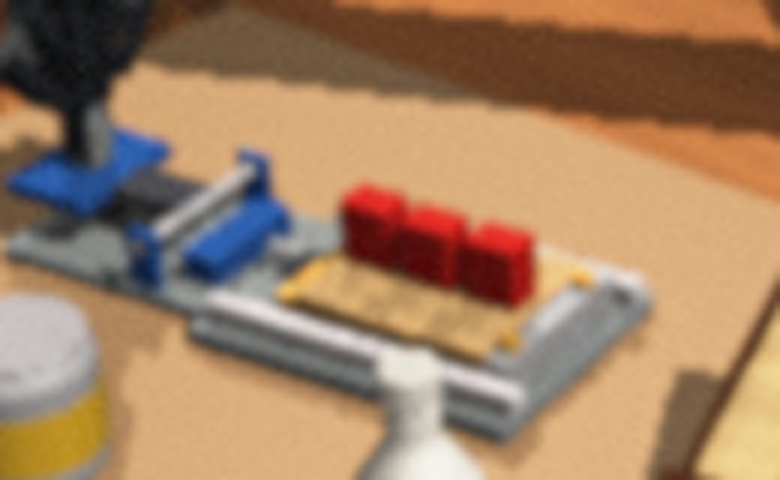

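Pusher, three blocks and head stop are packed tight, the pad (90,165) near level under 20 N. Hold half a second, then release.

Emit:
{"name": "play_rows", "arguments": {
  "moves": "0 0 0 0 0 0 1;0 0 0 0 0 0 1;0 0 0 0 0 0 1;0 0 0 0 0 0 1;0 0 0 0 0 0 1"
}}

```text
time_s: 24.35
eef_pos: [574.2, -358.9, 42.8]
ee_rot: [-2.003, -2.42, 0.005]
ft_force: [-6.1, -1.0, 20.4]
finger_gap: 0.4
grasp_force: 10.4
```

Emit:
{"name": "play_rows", "arguments": {
  "moves": "0 0 -0.02 0 0 0 1;0 0 -0.04 0 0 0 1;0 0 -0.06 0 0 0 1;0 0 -0.08 0 0 0 1;0 0 -0.1 0 0 0 1;0 0 -0.13 0 0 0 1;0 0 -0.25 0 0 0 1;0 0 -0.4 0 0 0 1;0 0 -0.5 0 0 0 1;0 0 -0.5 0 0 0 1"
}}

```text
time_s: 25.35
eef_pos: [575.7, -358.3, 168.6]
ee_rot: [2.002, 2.419, -0.003]
ft_force: [0.3, -0.6, 0.6]
finger_gap: 0.0
grasp_force: 0.0
```

```bash
python3 -c "
from h import *
st()
d=cam('scene')
print([(c.round(),a) for c,a,p in blobs(d,'red')])
cv2.imwrite('pics/g6.png',cv2.resize(d['image'][110:290,60:360],None,fx=2.6,fy=2.6,interpolation=2)[:,:,::-1])"
```

```text
25.35 [ 575.7 -358.3  168.6] [ 0.3 -0.6  0.6] 0.0 [-0.67  0.39  1.44 -0.    1.31 -0.86]
[(array([ 80., 107.]), np.int32(26)), (array([203., 175.]), np.int32(362)), (array([308., 208.]), np.int32(146)), (array([326., 213.]), np.int32(157))]
```

View pics/g6.png

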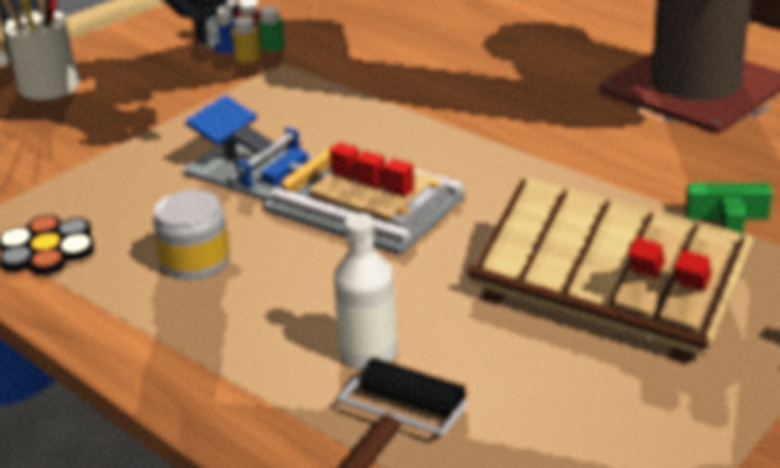

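The pedal (220,120) is back up, the pusher has retracted, three blocks are in the tray against the head stop, two remain in the rack, and the bystanders are untouched.

```bash
python3 -c "
from station import job
print(job.hand_in())"
```

```text
the job is handed in; nothing more can be done
None
```

Job handed in: three blocks are in the tray, packed against the head stop with about 20 N held on the pedal for about 0.7 s (27.6 N for a moment before I eased off); the pedal sprang back up, two blocks remain in the rack, and the bottle, tin and roller were left alone.

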